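# Pin the sampler's turntable collar to its drive hub

### The job

On the small drive base, lock the loose aluminium collar to the hub underneath: stand the index pin (the one with the plain straight head) in the collar's hole, turn the collar gently clockwise until the pin drops into the hidden hole in the hub, then press the pin fully home, its head down flat on the sleeve round the collar's hole, and let go. Do not force the pin or the collar, and leave the other pins and everything else on the bench alone.

Things in the scene. Friction and masses are not known exactly. Their poses are not given: they have to be found in the camera images.
- base: fixed drive base: white foot plate 160 x 150 x 14 mm, origin at the centre of its underside on the bench, z up. Hub and collar are stacked on its vertical centre line. A small dark pointer tab (12 mm square, 34 mm tall) stands on the plate's front edge, on the -x side of the origin.
- hub_top (a point): centre of the hub's flat top, 44 mm above the bench (turns with the base, not the hub). Steel hub, 126 mm across, under the collar, held by its stopped drive. One hidden square hole 12 x 12 mm, 30 mm deep, 50 mm off the centre line, somewhere within 0.3 rad either side of the pointer tab's direction. A spring plunger 8 mm down in it stops a dropped pin 8 to 12 mm deep; 4 to 12 N pushes it on.
- collar_hole (a point): centre of the top mouth of the collar's square 12 x 12 mm through hole, on a square guide sleeve (20 mm outside), 75 mm above the bench, 50 mm from the centre line. The point's -x axis points from the centre line outward, z up. At the start it lies 0.55 to 1.1 rad counter-clockwise (from above) of the pointer tab: turn it clockwise by 0.25 to 1.4 rad.
- collar_grip (a point): on the collar's centre line, 99 mm above the bench, mid grip of its bar: 44 mm long (point x, in line with the hole, which is on the -x side), 16 mm wide (y), top 111 mm up, on a boss 44 mm across (top 77 mm up). The collar, a plate 132 mm across, 45 to 61 mm above the bench, turns easily (0.04 N m) and stays where left. Once the pin has dropped, turning on squeezes it.
- index_pin: loose steel index pin, 42 to 84 g, upright in one of the stand's holes. Origin at the foot's centre, z towards the head. Shaft 10 mm thick, 52 mm long, its last 4 mm tapering to 6 mm; plain straight head 16 mm in diameter, 20 mm tall. Foot above the bench: 44 mm standing in the collar's hole on the hub, 23 mm fully home. It bears under 40 N from base, hub and collar.
- stand: fixed white block 50 x 200 x 30 mm with three upright holes 70 mm apart in a row along its y axis, 24 mm deep, 12 mm wide; origin at the centre of its underside. Each holds one pin, in any order; pins stand with the foot 6 mm above the bench.
- wide_pin: bystander: pin with a wide flat head 28 mm across and 10 mm tall, same shaft, in the stand. Leave it.
- ball_pin: bystander: pin with a ball head 22 mm across, same shaft, in the stand. Leave it.
- beaker: bystander: clear beaker, 60 mm across, 110 mm tall; origin under its centre.
- jar: bystander: white jar with cap, 60 mm across, 80 mm tall; origin under its centre.
- driver: bystander: screwdriver lying on the bench, 170 mm long; origin under its middle.
- reagent: bystander: amber bottle, 70 mm across, 150 mm tall; origin under its centre.
Not all that is in view belongs to the job. Leave any pink look-alike of the base alone.

How it is judged (in metres and radians):
On the way, in this order (a step that is already met when the one before it is completed fails the run):
1. the index pin stands in the collar's hole, on the hub (horizontal distance between index_pin and collar_hole below 0.006 m and angle between index_pin's own z axis and vertical below 0.2 rad and z of index_pin in the frame of base between 0.0405 and 0.05 m), for 0.2 s.
2. the collar has been turned until the pin has dropped into the hub's hole (horizontal distance between index_pin and collar_hole below 0.006 m and angle between index_pin's own z axis and vertical below 0.2 rad and z of index_pin in the frame of base below 0.0385 m), for 0.1 s.
3. the pin is pressed fully home (horizontal distance between index_pin and collar_hole below 0.006 m and z of index_pin in the frame of base below 0.0255 m and angle between index_pin's own z axis and vertical below 0.1 rad), for 0.1 s.
At the end, for the whole second after the job is handed in: the index pin is upright (within 0.1 rad) in the collar's hole (foot within 6 mm of its centre from above) and fully home in the hub (foot at most 25.5 mm above the base's underside), released and at rest; every bystander is within 20 mm of where it was (all of step 3 and linear speed of index_pin below 0.02 m/s and contact force between index_pin and the fingers below 0.1 N and distance of each of wide_pin, ball_pin, beaker, jar, driver, reagent from where it was at the start of the episode below 0.02 m); the robot touches nothing.
It fails at once if the pin is forced: more than 40 N between the pin and the base, its hub or the collar (contact force between index_pin and base above 40 N).
It fails at once if a bystander is moved by more than 20 mm (distance of any of wide_pin, ball_pin, beaker, jar, driver, reagent from where it was at the start of the episode above 0.02 m).
It also fails if it takes over 72 s, if anything falls off the work surface, if the arm or the gripper's body presses on something with over 40 N, if the wrist force passes 120 N, or if a joint passes its speed limit or range.

### The arm

A 6-joint arm with a two-finger parallel gripper is mounted at the origin on the work surface. World frame = base frame: x ahead of the robot, y to its left, z up, the work surface at z = 0. Lengths are in m, angles in degrees, forces in N, time in s.
With the tool pointing down it reaches from about 0.425 to 0.925 m from the base axis. Payload 12.5 kg.
Tool frame: the origin (TCP) lies at the very end of the fingers, on their centre line; the grasp point (between the pads) lies 19 mm behind it (ctrl.pinch_z is the distance from the TCP to the grasp point, in m); z points along the fingers, y is the line along which they close (so a half turn about z gives the same grasp; the last joint's range is limited). The gripper opens to 85 mm and grips with 20 to 120 N. Pads are 22 mm wide; open, the fingers measure 114 mm over their backs; the gripper's body (76 mm by 85 mm) begins 54 mm behind the grasp point. The pads swing forward as they close: fully open they stand 13 mm farther back than shut.
Start: joints at [60.699, 28.126, 89.318, -0, 62.55, -6.05], TCP at [0.247, 0.574, 0.231] pointing down, gripper open.
Joint ranges: [-177.58, 177.58], [-47.91, 125.51], [2.72, 160], [-65.01, 245.01], [3.68, 167.84], [-153.87, 153.87]. Speed limits (degrees/s): [127.2, 127.2, 159.86, 180, 180, 180].

### API

Orientations are given as [roll, pitch, yaw] about the fixed x, y, z axes, in that order (R = Rz(yaw) Ry(pitch) Rx(roll)).
In Python, from rig import ctrl gives the robot as it stands.
- The arm moves only by the tool play_rows, never from a script. Its argument "plan" is a list of rows, each a list of 7 numbers: the shift along the tool's x, y, z in m, then the turn, a rotation vector about the tool's x, y, z in degrees, then the opening, from 0 (shut) to 1 (fully open). In form: [[dx, dy, dz, rx, ry, rz, claw], ...]. A call has 1 to 5 rows; each row is the pose to reach, as a shift and turn from the pose commanded when the call began, along the tool's axes at that moment; what a row does not reach only later rows make up. A row lasts 1/10 s, in which the tool goes at most 50 mm and 8.59 degrees, less where a joint would pass 70% of its speed; a pose out of reach is approached as far as the arm can. A call with a gripper value outside its range is refused whole. The fingers move at their own pace and stop on an object; "squeeze" is the grip in N (left out, the last holds). Time passes only in rows, so rows that repeat a pose let the fingers close. It gives the time, the measured TCP pose, the force, the opening and the grip force at its end, in the units of the state.
- ctrl.get_obs(): the state, without advancing time (a new reading comes with each control period).
- ctrl.capture(name): name is "side" or "top" or "wrist"; returns a dict with "frame" (480x640x3 uint8, red, green, blue), "fx", "fy", "cx", "cy" (pixels), "rvec" (rotation vector, rad) and "tvec" (3), from world to camera coordinates, as OpenCV has them. Camera axes: x right, y down, z forward; pixel columns grow to the right and rows downward; lengths in m; the calibration is good to about 2 mm. A picture is of the moment at which its call begins. There is no depth.
- ctrl.finish_job(): hands the job in; it is judged then, once.
Trained networks look in the newest picture that a camera, given by its name, has taken for a name from the list of things; names that differ only in an ending like _2 or _b are one class to them, and where a whole thing is asked for, a point or a joint stands for the part that bears it (a point fixed in the world has none). Each returns a list of dicts, best first, with "conf" (0 to 1); they miss things now and then, are a little off and sometimes report something else, mostly with a low value. They report only what shows in the picture. A call takes as long as a camera call. They do not tell look-alikes from the thing itself.
- ctrl.outline_of(camera, name): "mask" (480x640 bool, what is visible of it) and "uv" ([column, row] in pixels, amid what is visible of it).
The state is a dict: "clock": time; "q": joint angles; "qvel": joint speeds; "joint_torque": joint torques, N m; "tcp_pos": TCP position; "orientation": TCP orientation; "ft_force": force on the tool from outside, world axes, zero at the start; "torque": the same for the moment, N m; "gripper_width": finger opening in m; "grasp_force": force on a finger pad.
Only numpy, scipy, OpenCV 4.12 (cv2) and the standard library are available. Lean on these libraries where they do the work, as an engineer would, in place of code of your own. Each camera call takes 0.05 s, during which the arm holds its last target. There are 200 camera calls.

## Working session

There is one attempt and no reset: what is moved stays moved. The work goes in short steps, Python scripts to look and compute and a tool call to move; the robot and the scene stay as the last step left them, time stands still between calls to the robot, and variables do not carry over. Pictures are saved under pics/ and viewed, at most 10 in all, crops included, and the job is handed in when it is done.

Besides the shell and the picture viewer there is one more tool, called after "Call:" as name(argument=value, ...) on one line, values as JSON. play_rows: Moves the arm, as the interface text tells. Its arguments: {"type":"object","properties":{"plan":{"type":"array"},"squeeze":{"type":"number"}},"required":["plan"]}

```bash
ls; mkdir -p pics; python3 - <<'E'
from rig import ctrl
import cv2,numpy as np
o=ctrl.get_obs();print({k:np.round(v,3).tolist() for k,v in o.items()}, ctrl.pinch_z)
for n in("side","top","wrist"):
    c=ctrl.capture(n);cv2.imwrite(f"pics/{n}0.png",c["frame"][:,:,::-1])
    print(n,c["fx"],c["cx"],c["cy"],np.round(c["rvec"],3),np.round(c["tvec"],3), np.round(-cv2.Rodrigues(np.array(c["rvec"]))[0].T@np.array(c["tvec"]).ravel(),3))
    for k in("base","collar_hole","collar_grip","index_pin","stand","wide_pin","ball_pin"):
        print(k,[(np.round(d["uv"]).tolist(),round(d["conf"],2),int(d["mask"].sum())) for d in ctrl.outline_of(n,k)])
E
```

```text
pics
{'clock': 0.0, 'q': [60.699, 28.165, 89.353, 0.001, 62.551, -6.049], 'qvel': [-0.032, 0.029, 0.179, 0.017, -0.024, 0.044], 'joint_torque': [-0.002, -61.843, -26.159, -0.0, 0.004, -0.0], 'tcp_pos': [0.247, 0.574, 0.231], 'orientation': [-179.932, -0.008, 156.748], 'ft_force': [-0.166, 0.659, -0.336], 'torque': [-0.025, 0.021, 0.059], 'grasp_force': 0.0, 'gripper_width': 0.085} 0.0187
side 473.2775343659962 329.81810315772066 237.02276497448517 [ 2.312 -0.75   0.308] [-0.285  0.269  0.975] [-0.05  -0.527  0.908]
base [([266.0, 243.0], 0.95, 3420), ([252.0, 134.0], 0.88, 1984), ([354.0, 436.0], 0.81, 6972), ([367.0, 220.0], 0.76, 3065)]
collar_hole [([271.0, 234.0], 0.98, 1961), ([354.0, 427.0], 0.96, 4727), ([369.0, 212.0], 0.82, 1655), ([253.0, 124.0], 0.73, 1095)]
collar_grip [([354.0, 427.0], 0.84, 4581), ([369.0, 211.0], 0.83, 1772), ([265.0, 237.0], 0.64, 1959), ([253.0, 124.0], 0.64, 1064), ([364.0, 218.0], 0.31, 3072)]
index_pin [([369.0, 209.0], 0.42, 1716)]
stand [([470.0, 318.0], 0.87, 2208), ([368.0, 210.0], 0.37, 1805)]
wide_pin [([448.0, 277.0], 0.68, 119), ([368.0, 2
[... 376 characters left out ...]
8), ([282.0, 285.0], 0.68, 2416), ([110.0, 201.0], 0.64, 2497)]
collar_grip [([108.0, 204.0], 0.87, 2449), ([314.0, 184.0], 0.78, 2262), ([484.0, 336.0], 0.71, 2565), ([280.0, 287.0], 0.6, 2327)]
index_pin []
stand [([453.0, 194.0], 0.9, 1477)]
wide_pin [([428.0, 183.0], 0.54, 106)]
ball_pin [([486.0, 185.0], 0.6, 75)]
wrist 417.09831488911766 310.6741247529846 240.94287630364965 [-2.384 -1.57  -0.263] [-0.624 -0.042  0.38 ] [0.169 0.606 0.374]
base [([404.0, 418.0], 0.88, 9279), ([28.0, 368.0], 0.73, 5768)]
collar_hole [([9.0, 398.0], 0.92, 804), ([411.0, 432.0], 0.65, 5690)]
collar_grip [([410.0, 429.0], 0.81, 5649), ([11.0, 395.0], 0.63, 791)]
index_pin []
stand []
wide_pin []
ball_pin []
```

View pics/top0.png

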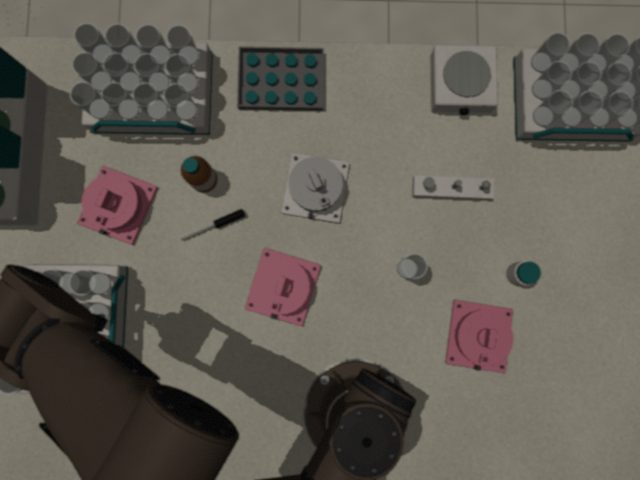

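View pics/side0.png

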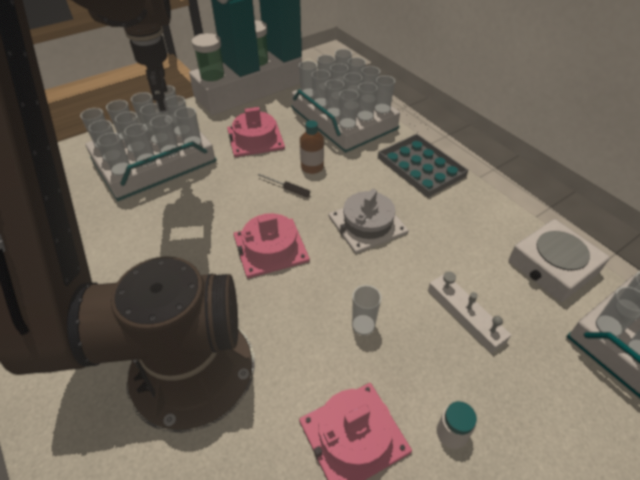

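The white base is at top (314,188) and side (368,220). The stand is at top (453,188), with the wide pin at (429,184), the index pin in the middle at (457,185) and the ball pin at (487,185). The other bases are pink.

```bash
cat > h.py <<'E'
from rig import ctrl
import cv2,numpy as np
def cam(c): 
    R=cv2.Rodrigues(np.array(c["rvec"],float))[0];t=np.array(c["tvec"],float).ravel()
    return R,t,np.array([[c["fx"],0,c["cx"]],[0,c["fy"],c["cy"]],[0,0,1]])
def at_z(c,uv,z):
    R,t,K=cam(c);o=-R.T@t;d=R.T@np.linalg.solve(K,[*uv,1.]);return o+d*(z-o[2])/d[2]
def proj(c,P):
    R,t,K=cam(c);p=K@(R@np.array(P,float).T+t[:,None] if np.ndim(P)>1 else R@np.array(P,float)+t);return p[:2]/p[2]
def tri(obs):
    A=[];b=[]
    for c,uv in obs:
        R,t,K=cam(c);o=-R.T@t;d=R.T@np.linalg.solve(K,[*uv,1.]);d/=np.linalg.norm(d)
        M=np.eye(3)-np.outer(d,d);A.append(M);b.append(M@o)
    x=np.linalg.lstsq(np.vstack(A),np.hstack(b),rcond=None)[0]
    return x,[np.linalg.norm(M@x-bb) for M,bb in zip(A,b)]
def Rtool(o): 
    from scipy.spatial.transform import Rotation as S
    return S.from_euler("xyz",o["orientation"],degrees=True).as_matrix()
def shot(n,name=None):
    c=ctrl.capture(n)
    if name: cv2.imwrite(f"pics/{name}.png",c["frame"][:,:,::-1])
    return c
E
python3 - <<'E'
from h import *
t=shot("top");s=shot("side");w=shot("wrist");o=ctrl.get_obs();R=Rtool(o)
print("tool R",R.round(3).tolist())
Rw,tw,K=cam(w);print("cam in tool",(R.T@(-Rw.T@tw-o["tcp_pos"])).round(4),(R.T@Rw.T).round(3).tolist())
for n,a,b in(("wide",(429,184),(449,278)),("idx",(457,185),(472,299)),("ball",(487,185),(497,322)),("bar",(317,181),(371,199))):
    print(n,tri([(t,a),(s,b)]))
print("base ctr z=.061",at_z(t,(315,184),.061),"ptr",at_z(t,(310,216),.034),"hole",at_z(t,(323,203),.075))
E
```

```text
tool R [[-0.919, 0.395, 0.0], [0.395, 0.919, 0.0], [-0.0, 0.0, -1.0]]
cam in tool [ 0.0836 -0.001  -0.1427] [[0.0, -0.946, -0.324], [1.0, -0.0, 0.001], [-0.001, -0.324, 0.946]]
wide (array([ 0.55653095, -0.17301611,  0.06176623]), [np.float64(0.0009777028177605056), np.float64(0.0009777028177605693)])
idx (array([ 0.55523736, -0.24224369,  0.06193261]), [np.float64(0.0013673435828457506), np.float64(0.0013673435828463853)])
ball (array([ 0.55417622, -0.31419895,  0.06439836]), [np.float64(0.0005541775137228238), np.float64(0.0005541775137230835)])
bar (array([0.55285495, 0.10144557, 0.09569854]), [np.float64(0.0012060740303907924), np.float64(0.001206074030390623)])
base ctr z=.061 [0.55207237 0.10704099 0.061     ] ptr [0.47712568 0.11864964 0.034     ] hole [0.50271615 0.08712388 0.075     ]
```

Call:
play_rows(plan=[[-0.039, -0.026, 0, 0, 0, 0, 1], [-0.077, -0.051, 0, 0, 0, 0, 1], [-0.116, -0.077, 0, 0, 0, 0, 1], [-0.155, -0.103, 0, 0, 0, 0, 1]])

```text
clock: 1.75
tcp_pos: [0.3491, 0.417, 0.2314]
orientation: [180.0, 0.0, 156.8]
ft_force: [1.2, 1.0, 0.4]
gripper_width: 0.0853
grasp_force: 0.0
```

Call:
play_rows(plan=[[-0.039, -0.026, 0, 0, 0, 0, 1], [-0.077, -0.051, 0, 0, 0, 0, 1], [-0.116, -0.077, 0, 0, 0, 0, 1], [-0.155, -0.103, 0, 0, 0, 0, 1]])

```text
clock: 2.15
tcp_pos: [0.451, 0.2609, 0.2315]
orientation: [180.0, 0.0, 156.8]
ft_force: [1.7, 0.5, 0.4]
gripper_width: 0.0855
grasp_force: 0.0
```

Call:
play_rows(plan=[[-0.039, -0.026, 0, 0, 0, 0, 1], [-0.077, -0.051, 0, 0, 0, 0, 1], [-0.116, -0.077, 0, 0, 0, 0, 1], [-0.155, -0.103, 0, 0, 0, 0, 1], [-0.155, -0.103, 0, 0, 0, 0, 1]])

```text
clock: 2.65
tcp_pos: [0.5544, 0.1027, 0.2311]
orientation: [-180.0, 0.1, 156.5]
ft_force: [0.4, -0.6, 0.7]
gripper_width: 0.0851
grasp_force: 0.0
```

```bash
python3 - <<'E'
from h import *
o=ctrl.get_obs();print({k:np.round(v,3).tolist() for k,v in o.items()})
w=shot("wrist","base1");
import pickle;pickle.dump(w,open("w1.pkl","wb"))
E
```

```text
{'clock': 2.65, 'q': [3.799, 23.146, 98.083, -0.04, 58.709, -62.678], 'qvel': [4.342, -1.407, 3.073, 1.036, 0.091, 4.197], 'joint_torque': [-2.935, -54.194, -26.024, -0.207, 0.065, -0.891], 'tcp_pos': [0.554, 0.103, 0.231], 'orientation': [-179.998, 0.071, 156.498], 'ft_force': [0.381, -0.556, 0.715], 'torque': [0.082, 0.011, 0.031], 'grasp_force': 0.0, 'gripper_width': 0.085}
```

View pics/base1.png

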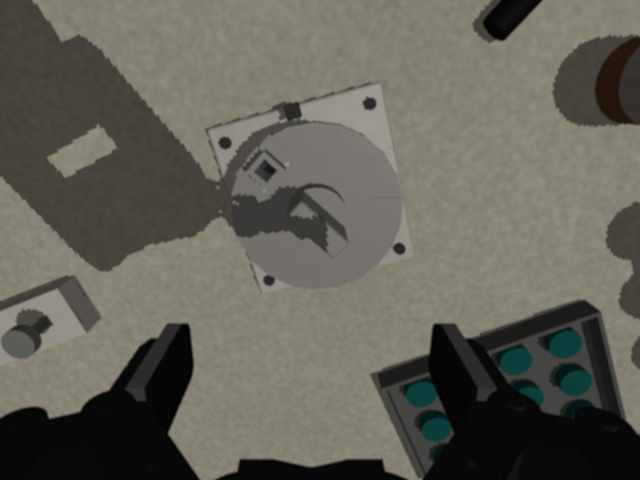

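The wrist view shows the collar hole at (265,169), the bar running from (300,197) to (345,245), the disc centred near (316,205) and the pointer at (290,109). Plate corners are (207,128), (380,83), (412,257) and (263,292).

```bash
python3 - <<'E'
from h import *
import pickle;w=pickle.load(open("w1.pkl","rb"));t=shot("top");s=shot("side")
for q in((207,128),(380,83),(412,257),(263,292)):print("corner",at_z(w,q,.014).round(4))
print("disc",at_z(w,(316,205),.061).round(4),"hole",at_z(w,(265,169),.075).round(4),"ptr",at_z(w,(291,109),.034).round(4))
print("bar top",at_z(w,(338,213),.111).round(4))
print("hole tri",tri([(w,(265,169)),(t,(323,203))]))
ims=[cv2.resize(w["frame"][90:300,190:420],None,fx=1.9,fy=1.9,interpolation=3),cv2.resize(t["frame"][150:225,275:355],None,fx=4.3,fy=4.3,interpolation=3)]
ims.append(cv2.resize(s["frame"][180:255,325:410],None,fx=3.2,fy=3.2,interpolation=3))
H=max(i.shape[0] for i in ims);W=sum(i.shape[1] for i in ims);k=min(1,800/W)
c=np.hstack([cv2.copyMakeBorder(i,0,H-i.shape[0],0,0,0) for i in ims])
print(c.shape);cv2.imwrite("pics/c1.png",cv2.resize(c,(int(W*k),int(H*k)))[:,:,::-1])
E
```

```text
corner [0.465  0.0466 0.014 ]
corner [0.4896 0.1912 0.014 ]
corner [0.6427 0.1658 0.014 ]
corner [0.6199 0.0241 0.014 ]
disc [0.5508 0.108  0.061 ] hole [0.5087 0.0862 0.075 ] ptr [0.4791 0.1181 0.034 ]
bar top [0.5497 0.1234 0.111 ]
hole tri (array([0.50725239, 0.08580131, 0.06435999]), [np.float64(0.002838579743242137), np.float64(0.0028385797432423925)])
(399, 1053, 3)
```

View pics/c1.png

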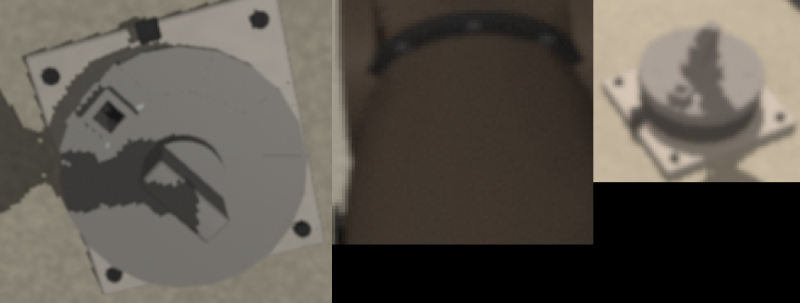

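Call:
play_rows(plan=[[-0.003, -0.025, 0.008, 0, 0, 8, 1], [-0.006, -0.05, 0.015, 0, 0, 16, 1], [-0.009, -0.075, 0.02, 0, 0, 24, 1], [-0.012, -0.104, 0.03, 0, 0, 32, 1], [-0.012, -0.104, 0.03, 0, 0, 40, 1]])

```text
clock: 3.3
tcp_pos: [0.5203, 0.0059, 0.2006]
orientation: [-179.9, -0.1, 116.4]
ft_force: [-0.4, 0.9, -0.2]
gripper_width: 0.0854
grasp_force: 0.0
```

Call:
play_rows(plan=[[0, 0, 0, 0, 0, 8.5, 1], [0, 0, 0, 0, 0, 17, 1], [0, 0, 0, 0, 0, 26.5, 1], [0, 0, 0, 0, 0, 26.5, 1], [0, 0, 0, 0, 0, 26.5, 1]])

```text
clock: 3.8
tcp_pos: [0.5217, 0.0075, 0.2015]
orientation: [180.0, -0.0, 90.5]
ft_force: [-0.5, 0.5, -0.0]
gripper_width: 0.0852
grasp_force: 0.0
```

```bash
python3 - <<'E'
from h import *
w=shot("wrist");o=ctrl.get_obs();print({k:np.round(v,3).tolist() for k,v in o.items() if k in("clock","q","tcp_pos","orientation")})
import pickle;pickle.dump(w,open("w2.pkl","wb"))
cv2.imwrite("pics/c2.png",np.ascontiguousarray(w["frame"][:,:,::-1]))
w1=pickle.load(open("w1.pkl","rb"))
X=at_z(w1,(266.2,170.3),.075);print(X,proj(w,X),at_z(w1,(317.4,227),.111))
E
```

```text
{'clock': 3.85, 'q': [-6.458, 21.822, 105.758, 0.008, 52.409, -6.997], 'tcp_pos': [0.522, 0.007, 0.201], 'orientation': [179.988, -0.005, 90.534]}
[0.5098735  0.08662118 0.075     ] [293.07652622 104.39295639] [0.55308717 0.10733244 0.111     ]
```

View pics/c2.png

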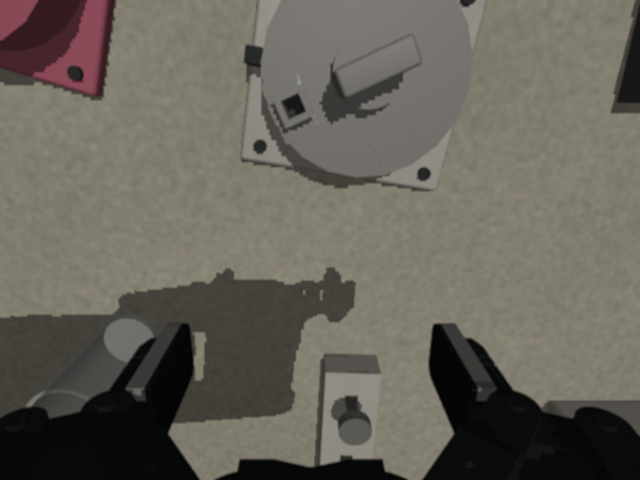

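Hole at (292,105), which agrees with the first view. The bar's top is centred at (378,66), and its ends are at (338,84) and (418,46).

Call:
play_rows(plan=[[-0.05, 0.008, 0.003, 0, 0, 0, 1], [-0.1, 0.016, 0.006, 0, 0, 0, 1], [-0.15, 0.024, 0.009, 0, 0, 0, 1], [-0.2, 0.033, 0.011, 0, 0, 0, 1], [-0.249, 0.033, 0.011, 0, 0, 0, 1]])

```text
clock: 4.35
tcp_pos: [0.5564, -0.242, 0.19]
orientation: [180.0, -0.0, 90.5]
ft_force: [1.3, 0.8, 0.4]
gripper_width: 0.0853
grasp_force: 0.0
```

Call:
play_rows(plan=[[0, 0, 0, 0, 0, 0, 0.7], [0, 0, 0, 0, 0, 0, 0.7]])

```text
clock: 4.55
tcp_pos: [0.5557, -0.241, 0.1899]
orientation: [-180.0, -0.0, 90.3]
ft_force: [-0.5, -0.4, -0.2]
gripper_width: 0.0605
grasp_force: 0.0
```

```bash
python3 - <<'E'
from h import *
import pickle
w=shot("wrist");o=ctrl.get_obs();print({k:np.round(v,3).tolist() for k,v in o.items() if k in("clock","q","tcp_pos","orientation")})
pickle.dump(w,open("w3.pkl","wb"))
cv2.imwrite("pics/c3.png",np.ascontiguousarray(w["frame"][:,:,::-1]))
w1=pickle.load(open("w1.pkl","rb"));w2=pickle.load(open("w2.pkl","rb"))
print("hole",tri([(w1,(266.2,170.3)),(w2,(292,105))]))
print("bar",tri([(w1,(317.4,227)),(w2,(378,66))]), at_z(w2,(378,66),.111))
a,b=at_z(w2,(338,84),.111),at_z(w2,(418,46),.111);print(a,b,np.degrees(np.arctan2(*(a-b)[1::-1])))
for k in("index_pin","wide_pin","ball_pin"):
    print(k,[(np.round(d["uv"]).tolist(),round(d["conf"],2),int(d["mask"].sum())) for d in ctrl.outline_of("wrist",k)])
E
```

```text
{'clock': 4.6, 'q': [-29.607, 29.006, 94.833, 0.018, 56.206, -29.957], 'tcp_pos': [0.556, -0.24, 0.19], 'orientation': [-179.969, -0.035, 90.34]}
hole (array([0.50950785, 0.08653465, 0.07606596]), [np.float64(0.000359701965747757), np.float64(0.0003597019657469154)])
bar (array([0.55621212, 0.10667943, 0.10173603]), [np.float64(0.0005500929740747598), np.float64(0.0005500929740742718)]) [0.55527269 0.10638605 0.111     ]
[0.53487103 0.09748331 0.111     ] [0.57506799 0.11599074 0.111     ] -155.27776500553068
index_pin [([314.0, 231.0], 0.79, 681)]
wide_pin [([319.0, 120.0], 0.56, 1685)]
ball_pin [([313.0, 323.0], 0.73, 883), ([320.0, 120.0], 0.62, 1752)]
```

View pics/c3.png

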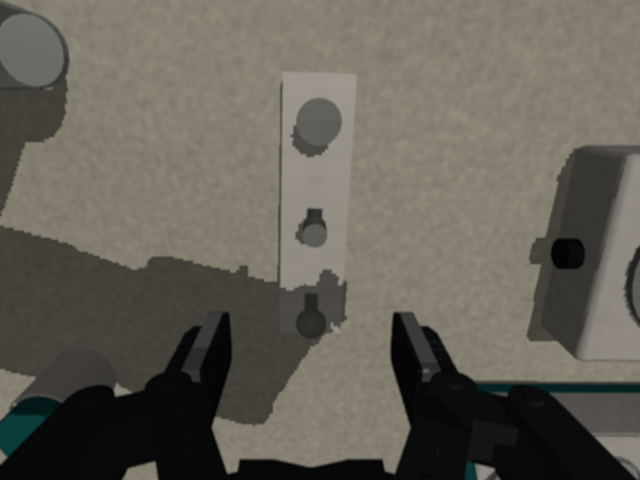

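The wide pin is at (319,120), the index pin's head top is at (314,235) and the ball pin is at (313,322).

```bash
python3 - <<'E'
from h import *
import pickle
w=pickle.load(open("w3.pkl","rb"));t=shot("top");s=shot("side")
for z in(.06,.078):print(at_z(w,(314,235),z),at_z(w,(314,224.5),.058))
for c,n in((t,"top"),(s,"side")):
    for k in("index_pin",):
        print(n,[(np.round(d["uv"],1).tolist(),round(d["conf"],2),int(d["mask"].sum())) for d in ctrl.outline_of(n,k)])
X=at_z(w,(314,235),.078);print(proj(t,X),proj(s,X))
o=cv2.resize(t["frame"][165:205,440:475],None,fx=8,fy=8,interpolation=3);p=cv2.resize(s["frame"][285:325,455:490],None,fx=8,fy=8,interpolation=3)
cv2.imwrite("pics/c4.png",np.hstack([o,p])[:,:,::-1])
m=max(ctrl.outline_of("wrist","index_pin") or [None],key=lambda d:d["conf"])if 1 else 0
shot("wrist")
for d in ctrl.outline_of("wrist","index_pin"):
    ys,xs=np.where(d["mask"]);print(xs.min(),xs.max(),ys.min(),ys.max(),d["conf"])
    for r in range(ys.min(),ys.max()+1,3):q=xs[ys==r];print(r,q.min() if len(q) else 0,q.max() if len(q) else 0,end="; ")
E
```

```text
[ 0.5576008  -0.24704388  0.06      ] [ 0.55756103 -0.24011508  0.058     ]
[ 0.55743369 -0.24118053  0.078     ] [ 0.55756103 -0.24011508  0.058     ]
top [([312.6, 187.2], 0.61, 3463)]
side [([471.0, 298.6], 0.49, 102)]
[458.63063895 182.25706017] [473.45336866 293.95714528]
301 325 209 248 0.97
209 310 317; 212 307 319; 215 307 319; 218 306 320; 221 304 322; 224 302 324; 227 302 324; 230 302 324; 233 302 325; 236 301 325; 239 301 324; 242 302 323; 245 303 320; 248 308 315;
```

View pics/c4.png

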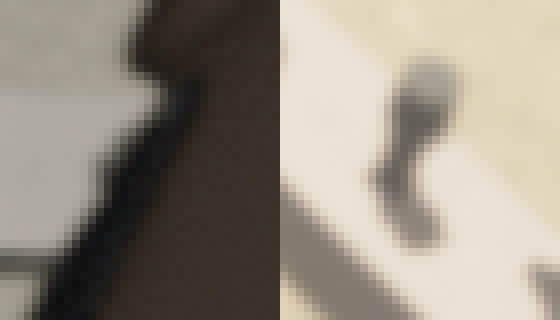

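Call:
play_rows(plan=[[-0.001, 0.0015, 0.04, 0, 0, 0, 0.6], [-0.001, 0.0015, 0.08, 0, 0, 0, 0.6], [-0.001, 0.0015, 0.11, 0, 0, 0, 0.6], [-0.001, 0.0015, 0.13, 0, 0, 0, 0.6], [-0.001, 0.0015, 0.139, 0, 0, 0, 0.6]], squeeze=30)

```text
clock: 5.6
tcp_pos: [0.5569, -0.241, 0.0494]
orientation: [-179.9, -0.1, 90.3]
ft_force: [0.3, -0.3, -0.4]
gripper_width: 0.0512
grasp_force: 0.0
```

Call:
play_rows(plan=[[0, 0, 0, 0, 0, 0, 0], [0, 0, 0, 0, 0, 0, 0], [0, 0, 0, 0, 0, 0, 0], [0, 0, 0, 0, 0, 0, 0], [0, 0, 0, 0, 0, 0, 0]])

```text
clock: 6.1
tcp_pos: [0.558, -0.2416, 0.0524]
orientation: [179.9, 0.1, 90.3]
ft_force: [0.4, 0.3, 6.6]
gripper_width: 0.015
grasp_force: 29.7
```

Call:
play_rows(plan=[[0, 0, -0.02, 0, 0, 0, 0], [0, 0, -0.06, 0, 0, 0, 0], [0, 0, -0.1, 0, 0, 0, 0], [0, 0, -0.12, 0, 0, -8, 0], [0, 0, -0.12, 0, 0, -16, 0]])

```text
clock: 6.6
tcp_pos: [0.5584, -0.2418, 0.1749]
orientation: [179.8, 0.2, 106.6]
ft_force: [-0.2, -0.1, -1.9]
gripper_width: 0.0145
grasp_force: 29.5
```

Call:
play_rows(plan=[[0, 0, 0, 0, 0, -8, 0], [0, 0, 0, 0, 0, -16, 0], [0, 0, 0, 0, 0, -24, 0], [0, 0, 0, 0, 0, -32, 0], [0, 0, 0, 0, 0, -40, 0]])

```text
clock: 7.1
tcp_pos: [0.5574, -0.2413, 0.1714]
orientation: [180.0, -0.0, 146.6]
ft_force: [0.4, 0.9, -1.1]
gripper_width: 0.0145
grasp_force: 29.5
```

```bash
cat > to.py <<'E'
import sys
from h import *
o=ctrl.get_obs();x,y,z,yaw=map(float,sys.argv[1:]);R=Rtool(o)
print(o["tcp_pos"].round(4) if hasattr(o["tcp_pos"],"round") else o["tcp_pos"],np.round(o["orientation"],2),"w",round(float(o["gripper_width"]),4),"d",(R.T@(np.array([x,y,z])-o["tcp_pos"])).round(4),"rz",round(-((yaw-o["orientation"][2]+180)%360-180),2),"f",np.round(o["ft_force"],1),"clk",o["clock"])
E
python3 to.py .5095 .0865 .172 204.7
```

```text
[ 0.5574 -0.2413  0.1714] [ 1.8000e+02 -1.0000e-02  1.4658e+02] w 0.0145 d [ 0.2205  0.2472 -0.0006] rz -58.12 f [ 0.4  0.9 -1.1] clk 7.1
```

Call:
play_rows(plan=[[0.028, 0.031, 0, 0, 0, -7, 0], [0.055, 0.062, 0, 0, 0, -14, 0], [0.083, 0.093, 0, 0, 0, -21, 0], [0.11, 0.124, 0, 0, 0, -28, 0], [0.138, 0.154, 0, 0, 0, -35, 0]])

```text
clock: 7.6
tcp_pos: [0.5278, -0.0351, 0.1715]
orientation: [180.0, 0.0, -178.5]
ft_force: [1.0, 0.5, -0.7]
gripper_width: 0.0147
grasp_force: 29.5
```

```bash
python3 to.py .5095 .0865 .172 204.7
```

```text
[ 0.5278 -0.0351  0.1715] [ 1.8000e+02  2.0000e-02 -1.7848e+02] w 0.0147 d [ 0.0151  0.1221 -0.0005] rz -23.18 f [ 1.   0.5 -0.7] clk 7.6
```

Call:
play_rows(plan=[[0.004, 0.04, 0, 0, 0, -8, 0], [0.009, 0.08, 0, 0, 0, -16, 0], [0.015, 0.122, 0, 0, 0, -23, 0], [0.015, 0.122, 0, 0, 0, -23, 0], [0.015, 0.122, 0, 0, 0, -23, 0]])

```text
clock: 8.1
tcp_pos: [0.5105, 0.0857, 0.1715]
orientation: [-180.0, 0.0, -155.7]
ft_force: [0.6, -0.3, -0.5]
gripper_width: 0.0146
grasp_force: 29.6
```

```bash
python3 to.py .5095 .0865 .13 204.7; python3 - <<'E'
from h import *
w=shot("wrist","c5");s=shot("side")
import pickle;pickle.dump((w,s),open("w5.pkl","wb"))
print(proj(w,[.5095,.0865,.075]),proj(s,[.5095,.0865,.075]),proj(w,[.5095,.0865,.125]))
a=w["frame"];b=cv2.resize(s["frame"][150:260,300:420],None,fx=3,fy=3,interpolation=3)
cv2.imwrite("pics/c5.png",np.hstack([cv2.resize(a[:,100:520],None,fx=.95,fy=.95)[:456],cv2.copyMakeBorder(b,0,456-330,0,0,0)])[:,:,::-1])
E
```

```text
[0.5105 0.0857 0.1715] [-1.7999e+02  1.0000e-02 -1.5568e+02] w 0.0146 d [0.0006 0.0011 0.0415] rz -0.38 f [ 0.6 -0.3 -0.5] clk 8.1
[313.32157434 243.36051493] [360.21511036 215.53669286] [314.02803845 276.83247682]
```

View pics/c5.png

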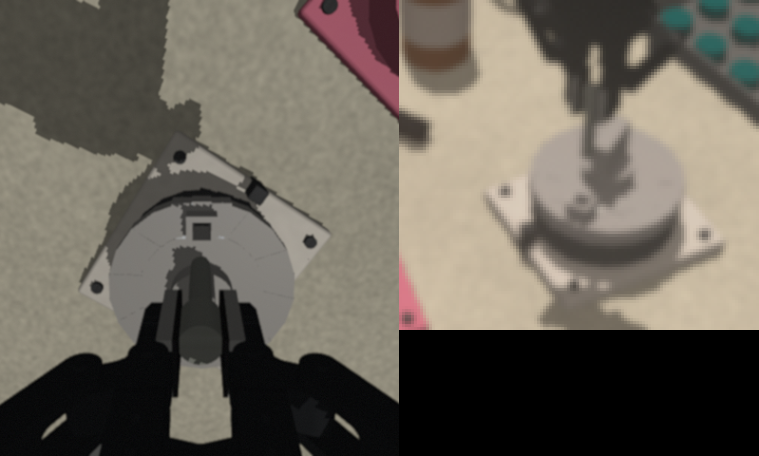

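The hole shows at wrist (313,243), as predicted. The held pin's foot at (312,279) lines up with it after a shift of about 1 mm.

Call:
play_rows(plan=[[0.0006, 0.001, 0.02, 0, 0, 0, 0], [0.0006, 0.001, 0.035, 0, 0, 0, 0], [0.0006, 0.001, 0.045, 0, 0, 0, 0], [0.0006, 0.001, 0.051, 0, 0, 0, 0], [0.0006, 0.001, 0.055, 0, 0, 0, 0]])

```text
clock: 8.7
tcp_pos: [0.51, 0.0852, 0.116]
orientation: [180.0, 0.0, -155.8]
ft_force: [0.3, 0.9, -0.4]
gripper_width: 0.0148
grasp_force: 29.6
```

Call:
play_rows(plan=[[0, 0, 0.004, 0, 0, 0, 0], [0, 0, 0.008, 0, 0, 0, 0], [0, 0, 0.012, 0, 0, 0, 0], [0, 0, 0.016, 0, 0, 0, 0], [0, 0, 0.02, 0, 0, 0, 0]])

```text
clock: 9.2
tcp_pos: [0.5098, 0.0857, 0.0961]
orientation: [-180.0, 0.0, -155.7]
ft_force: [-0.2, 0.2, -0.9]
gripper_width: 0.0147
grasp_force: 29.6
```

Call:
play_rows(plan=[[0, 0, 0.001, 0, 0, 0, 0], [0, 0, 0.002, 0, 0, 0, 0], [0, 0, 0.003, 0, 0, 0, 0], [0, 0, 0.004, 0, 0, 0, 0]])

```text
clock: 9.6
tcp_pos: [0.5098, 0.0857, 0.0923]
orientation: [-180.0, 0.0, -155.7]
ft_force: [1.2, 0.5, 0.0]
gripper_width: 0.0148
grasp_force: 29.6
```

Call:
play_rows(plan=[[0, 0, 0.001, 0, 0, 0, 0], [0, 0, 0.002, 0, 0, 0, 0]])

```text
clock: 9.8
tcp_pos: [0.5098, 0.0857, 0.0903]
orientation: [-180.0, 0.0, -155.8]
ft_force: [-0.3, 0.5, 7.4]
gripper_width: 0.0148
grasp_force: 30.2
```

Call:
play_rows(plan=[[0, 0, 0, 0, 0, 0, 0.15], [0, 0, 0, 0, 0, 0, 0.3], [0, 0, 0, 0, 0, 0, 0.45], [0, 0, 0, 0, 0, 0, 0.45]])

```text
clock: 10.2
tcp_pos: [0.5095, 0.0857, 0.0902]
orientation: [180.0, -0.0, -155.7]
ft_force: [-0.4, -1.4, -0.2]
gripper_width: 0.0385
grasp_force: 0.0
```

Call:
play_rows(plan=[[0, 0, -0.02, 0, 0, 0, 0.5], [0, 0, -0.05, 0, 0, 0, 0.5], [0, 0, -0.08, 0, 0, 0, 0.5], [0, 0, -0.1, 0, 0, 0, 0.5], [0, 0, -0.1, 0, 0, 0, 0.5]])

```text
clock: 10.7
tcp_pos: [0.5105, 0.0857, 0.1927]
orientation: [-179.9, 0.2, -155.7]
ft_force: [0.6, 0.6, -0.4]
gripper_width: 0.043
grasp_force: 0.0
```

```bash
python3 to.py .5549 .1073 .19 204.7; python3 - <<'E'
from h import *
w=shot("wrist");s=shot("side")
import pickle;pickle.dump((w,s),open("w6.pkl","wb"))
print(proj(w,[.5095,.0865,.116]),proj(s,[.5095,.0865,.116]),proj(w,[.5549,.1073,.111]))
a=w["frame"];b=cv2.resize(s["frame"][150:260,300:420],None,fx=3,fy=3,interpolation=3)
cv2.imwrite("pics/c6.png",np.hstack([cv2.resize(a[:,100:520],None,fx=.95,fy=.95)[:456],cv2.copyMakeBorder(b,0,456-330,0,0,0)])[:,:,::-1])
E
```

```text
[0.5105 0.0857 0.1927] [-179.91    0.23 -155.75] w 0.043 d [-0.0493  0.0015  0.0029] rz -0.45 f [ 0.6  0.6 -0.4] clk 10.7
[313.86431039 254.44566721] [361.27807169 203.57590642] [314.10506208 327.5456579 ]
```

View pics/c6.png

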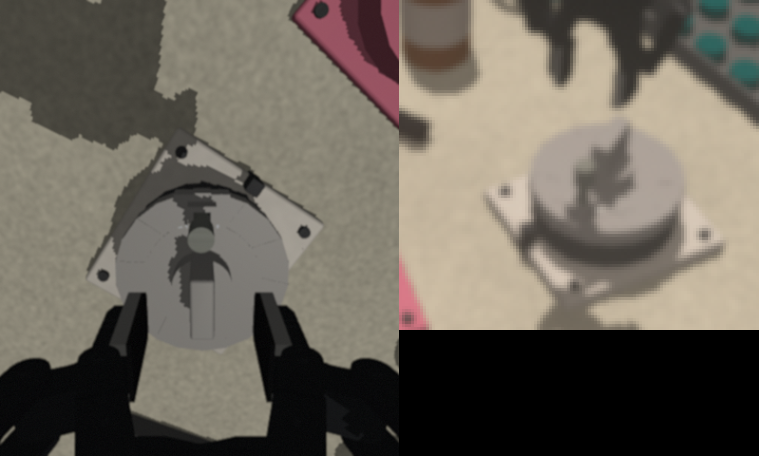

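The pin stands upright in the hole: its head top is at wrist (312,253). The bar's top is centred at (312,325), about 1 mm from the predicted spot.

Call:
play_rows(plan=[[-0.025, 0.0005, 0, 0, 0, 0.4, 0.5], [-0.049, 0.0007, 0.02, 0, 0, 0.4, 0.5], [-0.049, 0.0007, 0.05, 0, 0, 0.4, 0.5], [-0.049, 0.0007, 0.08, 0, 0, 0.4, 0.5], [-0.049, 0.0007, 0.1, 0, 0, 0.4, 0.5]], squeeze=20)

```text
clock: 11.3
tcp_pos: [0.5527, 0.1064, 0.0868]
orientation: [179.9, -0.2, -156.1]
ft_force: [-0.8, -0.3, 0.4]
gripper_width: 0.0427
grasp_force: 0.0
```

Call:
play_rows(plan=[[0, 0, 0.004, 0, 0, 0, 0.5], [0, 0, 0.008, 0, 0, 0, 0.3], [0, 0, 0.008, 0, 0, 0, 0], [0, 0, 0.008, 0, 0, 0, 0], [0, 0, 0.008, 0, 0, 0, 0]])

```text
clock: 11.8
tcp_pos: [0.5541, 0.1064, 0.0823]
orientation: [-180.0, 0.0, -156.2]
ft_force: [2.5, -1.3, -13.9]
gripper_width: 0.0154
grasp_force: 21.4
```

```bash
cat > chk.py <<'E'
import sys
from h import *
o=ctrl.get_obs();w=shot("wrist")
hits=[(np.round(d["uv"],1).tolist(),round(d["conf"],2),int(d["mask"].sum())) for d in ctrl.outline_of("wrist","index_pin")]
g=cv2.cvtColor(w["frame"],cv2.COLOR_RGB2GRAY)
import os
if not os.path.exists("ref.npy"): np.save("ref.npy",g)
r=np.load("ref.npy")
z=np.array(proj(w,np.array(o["tcp_pos"])+Rtool(o)@[.05,0,-(.116-o["tcp_pos"][2])])).astype(int)
T=r[z[1]-25:z[1]+25,z[0]-25:z[0]+25];S=g[z[1]-60:z[1]+60,z[0]-60:z[0]+60]
_,v,_,p=cv2.minMaxLoc(cv2.matchTemplate(S,T,cv2.TM_CCOEFF_NORMED))
print("yaw",round(o["orientation"][2],2),np.round(o["tcp_pos"],4),"trq",np.round(o["torque"],2),"f",np.round(o["ft_force"],1),"w",round(float(o["gripper_width"]),4),hits,"head",z,"shift",p[0]-35,p[1]-35,round(v,2),"clk",o["clock"])
if len(sys.argv)>1: cv2.imwrite(f"pics/{sys.argv[1]}.png",w["frame"][:,:,::-1])
E
python3 chk.py
```

```text
yaw -156.16 [0.5541 0.1064 0.0823] trq [-0.13 -0.43 -0.04] f [  2.5  -1.3 -13.9] w 0.0154 [([306.2, 222.7], 0.68, 3382)] head [313 230] shift 0 0 1.0 clk 11.8
```

Call:
play_rows(plan=[[0, 0, 0, 0, 0, 2.4, 0], [0, 0, 0, 0, 0, 4.8, 0], [0, 0, 0, 0, 0, 7.2, 0], [0, 0, 0, 0, 0, 9.6, 0], [0, 0, 0, 0, 0, 12, 0]])

```text
clock: 12.4
tcp_pos: [0.554, 0.1067, 0.0822]
orientation: [180.0, -0.0, -168.2]
ft_force: [3.1, 2.2, -13.4]
gripper_width: 0.0157
grasp_force: 21.4
```

```bash
python3 chk.py
```

```text
yaw -168.24 [0.554  0.1067 0.0822] trq [ 0.34 -0.37  0.05] f [  3.1   2.2 -13.4] w 0.0157 [([323.2, 221.0], 0.76, 3645)] head [313 229] shift 16 15 0.85 clk 12.4
```

Call:
play_rows(plan=[[0, 0, 0, 0, 0, 0.7, 0], [0, 0, 0, 0, 0, 1.4, 0], [0, 0, 0, 0, 0, 2.1, 0], [0, 0, 0, 0, 0, 2.8, 0], [0, 0, 0, 0, 0, 3.0, 0]])

```text
clock: 13.0
tcp_pos: [0.554, 0.1068, 0.0823]
orientation: [180.0, -0.0, -171.2]
ft_force: [1.8, 5.1, -14.3]
gripper_width: 0.0157
grasp_force: 21.4
```

```bash
python3 chk.py
```

```text
yaw -171.18 [0.554  0.1068 0.0823] trq [ 0.83 -0.33  0.02] f [  1.8   5.1 -14.3] w 0.0157 [([322.4, 224.5], 0.96, 3499)] head [313 229] shift 6 13 0.84 clk 13.0
```

```bash
cat > chk2.py <<'E'
from h import *
o=ctrl.get_obs();w=shot("wrist")
for d in ctrl.outline_of("wrist","index_pin")[:1]:
    m=d["mask"].astype(np.uint8);c=max(cv2.findContours(m,0,2)[0],key=cv2.contourArea);(cx,cy),r=cv2.minEnclosingCircle(c)
    # head top: widest disc inscribed
    dt=cv2.distanceTransform(m,cv2.DIST_L2,5);_,v,_,p=cv2.minMaxLoc(dt)
    print("conf",round(d["conf"],2),"area",m.sum(),"bbox",cv2.boundingRect(c),"inscr",p,round(v,1))
print("yaw",round(o["orientation"][2],2),np.round(o["tcp_pos"],4),"trq",np.round(o["torque"],2),"f",np.round(o["ft_force"],1),"w",round(float(o["gripper_width"]),4),"clk",o["clock"])
E
python3 chk2.py
```

```text
conf 0.56 area 2637 bbox (274, 180, 55, 63) inscr (302, 214) 26.0
yaw -171.16 [0.554  0.1067 0.0823] trq [ 0.79 -0.33  0.03] f [  1.6   5.1 -13.9] w 0.016 clk 13.1
```

Call:
play_rows(plan=[[0, 0.0005, 0, 0, 0, 0.7, 0], [0, 0.0005, 0, 0, 0, 1.4, 0], [0, 0.0005, 0, 0, 0, 2.1, 0], [0, 0.0005, 0, 0, 0, 2.5, 0], [0, 0.0005, 0, 0, 0, 2.5, 0]])

```text
clock: 13.7
tcp_pos: [0.554, 0.1069, 0.0823]
orientation: [180.0, -0.0, -173.7]
ft_force: [1.5, 1.5, -14.0]
gripper_width: 0.016
grasp_force: 21.2
```

```bash
python3 chk2.py
```

```text
conf 0.58 area 2465 bbox (281, 178, 53, 59) inscr (307, 209) 26.0
yaw -173.68 [0.554  0.1069 0.0823] trq [ 0.09 -0.39 -0.  ] f [  1.5   1.5 -14. ] w 0.016 clk 13.7
```

Call:
play_rows(plan=[[0, 0, 0, 0, 0, 0.7, 0], [0, 0, 0, 0, 0, 1.4, 0], [0, 0, 0, 0, 0, 2.1, 0], [0, 0, 0, 0, 0, 2.5, 0], [0, 0, 0, 0, 0, 2.5, 0]])

```text
clock: 14.3
tcp_pos: [0.554, 0.1069, 0.0823]
orientation: [180.0, -0.0, -176.2]
ft_force: [1.9, -0.0, -15.2]
gripper_width: 0.0159
grasp_force: 21.3
```

```bash
python3 chk2.py
```

```text
conf 0.8 area 2580 bbox (293, 178, 56, 59) inscr (320, 209) 26.4
yaw -176.17 [0.554  0.1069 0.0823] trq [ 0.07 -0.3   0.02] f [  1.9  -0.  -15.2] w 0.0159 clk 14.3
```

```bash
python3 - <<'E'
from h import *
w=shot("wrist");s=shot("side");o=ctrl.get_obs();R=Rtool(o);p=np.array(o["tcp_pos"])
a=np.linspace(0,6.28,60)
C=p+R@[.05,0,0]
for zt in(.116,.106,.104):
    P=np.c_[C[0]+.008*np.cos(a),C[1]+.008*np.sin(a),0*a+zt];q=np.array([proj(w,x) for x in P])
    print(zt,"exp ctr",q.mean(0).round(1),"ext",np.ptp(q,axis=0).round(1))
    print("side",proj(s,[C[0],C[1],zt]).round(1))
print("sleeve",proj(w,[*C[:2],.075]).round(1))
g=cv2.cvtColor(w["frame"],cv2.COLOR_RGB2GRAY)[130:300,230:400]
h=cv2.HoughCircles(cv2.medianBlur(g,5),cv2.HOUGH_GRADIENT,1,10,param1=60,param2=14,minRadius=20,maxRadius=38)
print((h[0][:6]+[230,130,0]).round(1) if h is not None else None)
a=w["frame"];b=cv2.resize(s["frame"][150:260,300:420],None,fx=3,fy=3,interpolation=3)
cv2.imwrite("pics/c7.png",np.hstack([cv2.resize(a[:,100:520],None,fx=.95,fy=.95)[:456],cv2.copyMakeBorder(b,0,456-330,0,0,0)])[:,:,::-1])
E
```

```text
0.116 exp ctr [313.7 229.5] ext [58.4 55.8]
side [355.1 200.5]
0.106 exp ctr [313.4 219.4] ext [54. 52.]
side [354.9 203.5]
0.104 exp ctr [313.3 217.6] ext [53.1 51.3]
side [354.9 204.1]
sleeve [312.8 196. ]
[[321.5 210.5  26. ]
 [315.5 201.5  24. ]]
```

Call:
play_rows(plan=[[0, 0, 0, 0, 0, -0.7, 0], [0, 0, 0, 0, 0, -1.4, 0], [0, 0, 0, 0, 0, -1.4, 0]])

```text
clock: 14.8
tcp_pos: [0.554, 0.1069, 0.0823]
orientation: [180.0, -0.0, -174.7]
ft_force: [2.6, -0.5, -15.3]
gripper_width: 0.0156
grasp_force: 21.2
```

```bash
python3 - <<'E'
from h import *
w=shot("wrist");s=shot("side");o=ctrl.get_obs();print(o["orientation"],np.round(o["ft_force"],1))
def H(g):
    h=cv2.HoughCircles(cv2.medianBlur(g[130:300,230:400],5),cv2.HOUGH_GRADIENT,1,10,param1=60,param2=14,minRadius=20,maxRadius=38)
    print((h[0][:4]+[230,130,0]).round(1) if h is not None else None)
H(np.load("ref.npy"));H(cv2.cvtColor(w["frame"],cv2.COLOR_RGB2GRAY))
a=w["frame"];b=cv2.resize(s["frame"][150:260,300:420],None,fx=3,fy=3,interpolation=3)
cv2.imwrite("pics/c7.png",np.hstack([cv2.resize(a[:,100:520],None,fx=.95,fy=.95)[:456],cv2.copyMakeBorder(b,0,456-330,0,0,0)])[:,:,::-1])
E
```

```text
[ 1.79998526e+02 -6.74704118e-03 -1.74746006e+02] [  1.7  -0.6 -15.2]
[[359.5 178.5  36.3]
 [307.5 212.5  25. ]
 [368.5 186.5  31.9]]
[[318.5 210.5  26.4]
 [314.5 199.5  22.4]]
```

View pics/c7.png

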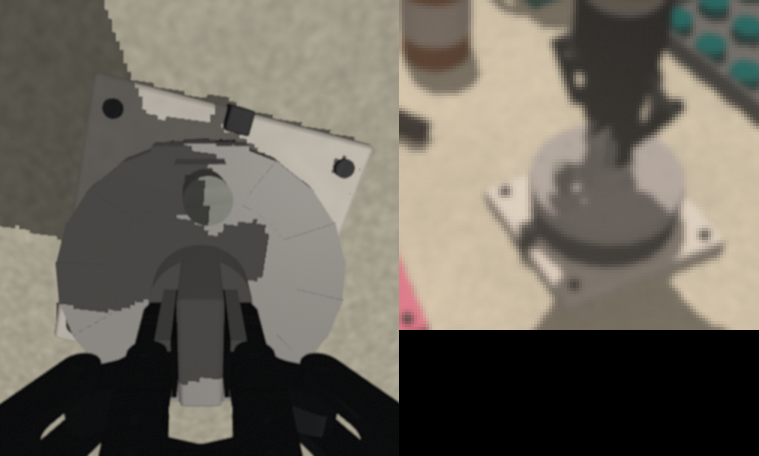

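The pin has dropped. Its head at wrist (319,210) is smaller and lower than before, which fits a head top at about 0.104 m, but it leans slightly forward. I'll back the collar off a little to free it.

Call:
play_rows(plan=[[0, 0, 0, 0, 0, -0.8, 0], [0, 0, 0, 0, 0, -1.6, 0], [0, 0, 0, 0, 0, -1.6, 0]])

```text
clock: 15.2
tcp_pos: [0.554, 0.1068, 0.0823]
orientation: [-180.0, -0.0, -173.1]
ft_force: [1.5, -1.3, -15.8]
gripper_width: 0.0157
grasp_force: 21.1
```

```bash
python3 chk2.py; python3 chk2.py
```

```text
conf 0.84 area 2464 bbox (289, 178, 53, 59) inscr (315, 210) 26.2
yaw -173.1 [0.554  0.1068 0.0823] trq [-0.21 -0.23  0.03] f [  1.5  -1.3 -15.8] w 0.0157 clk 15.2
conf 0.56 area 2478 bbox (289, 179, 54, 59) inscr (315, 211) 26.0
yaw -173.14 [0.554  0.1069 0.0823] trq [-0.2  -0.24  0.06] f [  1.9  -1.5 -14.9] w 0.016 clk 15.3
```

Call:
play_rows(plan=[[0, 0, 0, 0, 0, 0, 0.15], [0, 0, 0, 0, 0, 0, 0.35], [0, 0, 0, 0, 0, 0, 0.4], [0, 0, -0.03, 0, 0, 0, 0.4], [0, 0, -0.07, 0, 0, 0, 0.4]])

```text
clock: 15.9
tcp_pos: [0.5536, 0.107, 0.1527]
orientation: [180.0, -0.1, -173.2]
ft_force: [-0.3, 0.0, -0.4]
gripper_width: 0.0342
grasp_force: 0.0
```

Call:
play_rows(plan=[[0, 0, -0.02, 0, 0, 0, 0], [0, 0, -0.02, 0, 0, 0, 0], [0, 0, -0.02, 0, 0, 0, 0], [0, 0, -0.02, 0, 0, 0, 0]])

```text
clock: 16.3
tcp_pos: [0.5536, 0.1069, 0.1716]
orientation: [180.0, -0.1, -173.2]
ft_force: [-0.3, -0.6, -0.4]
gripper_width: 0.0
grasp_force: 0.0
```

```bash
cat > pin.py <<'E'
from h import *
w=shot("wrist");o=ctrl.get_obs()
for d in ctrl.outline_of("wrist","index_pin")[:2]:
    m=d["mask"].astype(np.uint8);dt=cv2.distanceTransform(m,cv2.DIST_L2,5);_,v,_,p=cv2.minMaxLoc(dt);bb=cv2.boundingRect(m)
    u=bb[0]+bb[2]/2
    print("conf",round(d["conf"],2),bb,"inscr",p,round(v,1),[at_z(w,(u,p[1]),z).round(4).tolist() for z in(.095,.104)])
def ext(C,zt,zb):
    a=np.linspace(0,6.28,60);q=np.array([proj(w,[C[0]+.008*np.cos(t),C[1]+.008*np.sin(t),z]) for t in a for z in(zt,zb)])
    return np.r_[q.min(0),np.ptp(q,axis=0)].round(1)
for zt in(.116,.106,.104,.095):print(zt,"exp bbox",ext((.5049,.1010),zt,zt-.02))
E
python3 pin.py; python3 to.py .5049 .1010 .12 -173.1
```

```text
conf 0.81 (297, 149, 32, 33) inscr (312, 165) 15.4 [[0.503, 0.1014, 0.095], [0.5017, 0.1012, 0.104]]
0.116 exp bbox [295.2 153.2  33.5  38.7]
0.106 exp bbox [295.9 150.9  32.   36.8]
0.104 exp bbox [296.  150.5  31.7  36.5]
0.095 exp bbox [296.6 148.6  30.5  35. ]
[0.5537 0.1069 0.1713] [ 1.7999e+02 -9.0000e-02 -1.7315e+02] w -0.0003 d [ 0.049  -0.      0.0514] rz -0.05 f [-0.3 -0.1  0.5] clk 16.4
```

Call:
play_rows(plan=[[0.025, 0, 0, 0, 0, 0, 0], [0.0503, 0, 0.01, 0, 0, 0, 0], [0.0503, 0, 0.03, 0, 0, 0, 0], [0.0503, 0, 0.05, 0, 0, 0, 0], [0.0503, 0, 0.057, 0, 0, 0, 0]])

```text
clock: 16.9
tcp_pos: [0.5032, 0.1008, 0.1133]
orientation: [180.0, -0.2, -173.2]
ft_force: [-0.8, -0.2, -0.3]
gripper_width: -0.0001
grasp_force: 0.0
```

```bash
python3 pin.py; python3 to.py .5035 .1012 .104 -173.1
```

```text
conf 0.68 (295, 278, 38, 39) inscr (312, 291) 14.0 [[0.4968, 0.1008, 0.095], [0.4926, 0.1001, 0.104]]
0.116 exp bbox [291.8 292.1  41.6  59.6]
0.106 exp bbox [292.8 282.3  39.3  55.5]
0.104 exp bbox [293.  280.5  38.9  54.8]
0.095 exp bbox [293.8 272.6  37.   51.6]
[0.5037 0.1009 0.1142] [ 1.7999e+02 -1.4000e-01 -1.7315e+02] w 0.0 d [0.0001 0.0003 0.0102] rz -0.05 f [ 0.2 -0.3  0.3] clk 17.0
```

Call:
play_rows(plan=[[0, 0, 0.002, 0, 0, 0, 0], [0, 0, 0.004, 0, 0, 0, 0], [0, 0, 0.006, 0, 0, 0, 0], [0, 0, 0.007, 0, 0, 0, 0], [0, 0, 0.008, 0, 0, 0, 0]])

```text
clock: 17.5
tcp_pos: [0.5041, 0.1009, 0.1074]
orientation: [180.0, 0.0, -173.2]
ft_force: [-0.1, 0.2, 0.0]
gripper_width: -0.0001
grasp_force: 0.0
```

Call:
play_rows(plan=[[0, 0, 0.0005, 0, 0, 0, 0], [0, 0, 0.001, 0, 0, 0, 0], [0, 0, 0.0015, 0, 0, 0, 0], [0, 0, 0.002, 0, 0, 0, 0]])

```text
clock: 17.9
tcp_pos: [0.5041, 0.1009, 0.1053]
orientation: [180.0, 0.0, -173.1]
ft_force: [1.0, -0.2, -0.1]
gripper_width: 0.0002
grasp_force: 0.0
```

Call:
play_rows(plan=[[0, 0, 0.0005, 0, 0, 0, 0], [0, 0, 0.001, 0, 0, 0, 0], [0, 0, 0.0015, 0, 0, 0, 0], [0, 0, 0.002, 0, 0, 0, 0]])

```text
clock: 18.3
tcp_pos: [0.5043, 0.1009, 0.1035]
orientation: [180.0, 0.0, -173.1]
ft_force: [0.1, -0.4, 5.1]
gripper_width: -0.0001
grasp_force: 2.4
```

Call:
play_rows(plan=[[0, 0, 0.0005, 0, 0, 0, 0], [0, 0, 0.001, 0, 0, 0, 0], [0, 0, 0.0015, 0, 0, 0, 0]])

```text
clock: 18.6
tcp_pos: [0.5042, 0.1009, 0.1019]
orientation: [180.0, 0.0, -173.2]
ft_force: [0.9, 0.2, 4.6]
gripper_width: -0.0001
grasp_force: 2.2
```

Contact is at about 0.104 m, and the pin is moving under a load of about 5 N. I'll keep pressing gently.

Call:
play_rows(plan=[[0, 0, 0.0005, 0, 0, 0, 0], [0, 0, 0.001, 0, 0, 0, 0], [0, 0, 0.0015, 0, 0, 0, 0], [0, 0, 0.002, 0, 0, 0, 0]])

```text
clock: 19.0
tcp_pos: [0.5043, 0.101, 0.0999]
orientation: [180.0, 0.0, -173.2]
ft_force: [0.6, 0.5, 3.8]
gripper_width: 0.0001
grasp_force: 2.5
```

Call:
play_rows(plan=[[0, 0, 0.0005, 0, 0, 0, 0], [0, 0, 0.001, 0, 0, 0, 0], [0, 0, 0.0015, 0, 0, 0, 0], [0, 0, 0.002, 0, 0, 0, 0]])

```text
clock: 19.4
tcp_pos: [0.5044, 0.1009, 0.0979]
orientation: [180.0, 0.1, -173.2]
ft_force: [1.0, -0.2, 6.4]
gripper_width: 0.0001
grasp_force: 3.3
```

Call:
play_rows(plan=[[0, 0, 0.0005, 0, 0, 0, 0], [0, 0, 0.001, 0, 0, 0, 0], [0, 0, 0.0015, 0, 0, 0, 0]])

```text
clock: 19.7
tcp_pos: [0.5045, 0.1009, 0.0964]
orientation: [180.0, 0.1, -173.2]
ft_force: [2.8, -0.2, 2.1]
gripper_width: 0.0003
grasp_force: 1.1
```

Call:
play_rows(plan=[[0, 0, 0.0005, 0, 0, 0, 0], [0, 0, 0.001, 0, 0, 0, 0]])

```text
clock: 19.9
tcp_pos: [0.5045, 0.1009, 0.0955]
orientation: [180.0, 0.1, -173.2]
ft_force: [1.9, 0.0, 9.2]
gripper_width: -0.0002
grasp_force: 4.6
```

Call:
play_rows(plan=[[0, 0, 0.0005, 0, 0, 0, 0], [0, 0, 0.0005, 0, 0, 0, 0]])

```text
clock: 20.1
tcp_pos: [0.5047, 0.101, 0.0953]
orientation: [-180.0, 0.1, -173.1]
ft_force: [1.2, -1.4, 10.2]
gripper_width: -0.0004
grasp_force: 5.2
```

Call:
play_rows(plan=[[0, 0, 0.0004, 0, 0, 0, 0], [0, 0, 0.0004, 0, 0, 0, 0]])

```text
clock: 20.3
tcp_pos: [0.5047, 0.101, 0.0952]
orientation: [-180.0, 0.1, -173.2]
ft_force: [0.7, -0.2, 14.2]
gripper_width: 0.0002
grasp_force: 6.9
```

Call:
play_rows(plan=[[0, 0, 0.0004, 0, 0, 0, 0], [0, 0, 0.0004, 0, 0, 0, 0]])

```text
clock: 20.5
tcp_pos: [0.5048, 0.1009, 0.0951]
orientation: [-180.0, 0.1, -173.1]
ft_force: [-0.4, -1.0, 17.3]
gripper_width: 0.0001
grasp_force: 8.8
```

Call:
play_rows(plan=[[0, 0, -0.005, 0, 0, 0, 0], [0, 0, -0.02, 0, 0, 0, 0], [0, 0, -0.05, 0, 0, 0, 0], [0, 0, -0.076, 0, 0, 0, 0], [-0.05, 0, -0.076, 0, 0, 0, 0]])

```text
clock: 21.0
tcp_pos: [0.5512, 0.1069, 0.1733]
orientation: [180.0, 0.0, -173.1]
ft_force: [1.6, 0.9, -0.7]
gripper_width: -0.0
grasp_force: 0.0
```

Call:
play_rows(plan=[[0, 0, 0, 0, 0, 0, 0], [0, 0, 0, 0, 0, 0, 0], [0, 0, 0, 0, 0, 0, 0]])

```text
clock: 21.3
tcp_pos: [0.5525, 0.1068, 0.1692]
orientation: [180.0, -0.1, -173.1]
ft_force: [1.4, -0.3, -0.1]
gripper_width: 0.0002
grasp_force: 0.0
```

```bash
python3 pin.py; python3 to.py .5049 .1010 .12 -173.1
```

```text
conf 0.6 (298, 155, 30, 35) inscr (312, 171) 15.0 [[0.5046, 0.1016, 0.095], [0.5031, 0.1014, 0.104]]
0.116 exp bbox [295.  156.2  33.8  39.2]
0.106 exp bbox [295.7 153.8  32.3  37.3]
0.104 exp bbox [295.9 153.3  32.   36.9]
0.095 exp bbox [296.4 151.3  30.7  35.4]
[0.5528 0.1068 0.1696] [ 1.7999e+02 -8.0000e-02 -1.7315e+02] w -0.0 d [ 0.0481 -0.0001  0.0497] rz -0.05 f [-0.6  0.7  0.1] clk 21.4
```

The box size (30×35 px) matches a head top at 0.095 m, so the pin stayed home and upright. Handing in.

```bash
python3 -c "
from rig import ctrl
print(ctrl.finish_job())"
```

```text
the job is handed in; nothing more can be done
None
```

I handed the job in at about 21 s on the robot's clock: the index pin dropped into the hub, seated at about 17 N with its head top at about 95 mm, and was released; the hand-in gave no verdict back.

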